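Make up two sampling kits

TASK

Make up the two sampling kits from the stock. In the long tray, stand the tall tube in the well next to the tab, the small jar in the middle well and the dropper bottle in the far well; in the short tray, stand the short tube in the well next to the tab and the swab carton in the other. Set each upright in the middle of its well, tip nothing over, and leave the large jar, the spray bottle and the tube block where they are.

Things in the scene. Friction and masses are not known exactly. Their poses are not given: they have to be found in the camera images.
- long_tray: the long kit tray, 220 mm long without the tab: white, fixed to the table, 76 mm wide; floor 4 mm thick, walls 15 mm high, 4 mm thick; three square wells 68 mm inside in a row along its y. Flat grip tab with a dark dot at its +y end, always at the robot's left (tray yaw within 0.4 rad). Origin: centre of the underside, z up. Well centres: y = +72 mm (next to the tab), 0 (middle), -72 mm (far end).
- short_tray: the short kit tray, 148 mm long without the tab: white, fixed to the table, 76 mm wide; floor 4 mm thick, walls 15 mm high, 4 mm thick; two square wells 68 mm inside in a row along its y. Flat grip tab with a dark dot at its +y end, always at the robot's left (tray yaw within 0.4 rad). Origin: centre of the underside, z up. Well centres: y = +36 mm (next to the tab) and -36 mm (other well).
- tall_tube: tall sample tube standing on its flat foot: clear body 30 mm across, screw cap 34 mm across over the top 24 mm, 110 mm high in all, about 65 g. Origin: centre of its underside; z up.
- short_tube: short sample tube, same make: clear body 30 mm across, screw cap 34 mm across over the top 24 mm, 60 mm high in all, about 42 g. Origin: centre of its underside; z up.
- small_jar: small specimen jar: clear body 46 mm across, white lid 50 mm across over the top 18 mm, 56 mm high in all, about 70 g. Origin: centre of its underside; z up.
- dropper_bottle: white dropper bottle: round body 34 mm across and straight up to 54 mm, narrow neck, then a pointed cone nozzle up to 92 mm, about 50 g. Origin: centre of its underside; z up.
- carton: small swab carton, a plain upright box of white card with a green band: 30 mm (its x) by 42 mm (its y), 72 mm high, about 50 g, at most 0.5 rad from square to the table. Origin: centre of its underside; z up.
- large_jar: large specimen jar among the stock, not needed: same make as the small one, lid 68 mm across, 80 mm high. To be left alone. Origin: centre of its underside; z up.
- spray_bottle: loose trigger spray bottle at the right of the work, 80 mm across, 193 mm high. To be left alone. Origin: centre of its underside; z up.
- tube_block: loose white foam block with red-capped tubes at the left of the work, 200 mm (its x, pointing roughly away from the robot) by 64 mm, 93 mm high. To be left alone. Origin: centre of its underside; z up.
There are look-alikes about, which are no part of the job. What is shaped like the short_tube but pink or turquoise is not meant.

How it is judged:
At the end, for the whole second after the job is handed in: Each of the five things stands at rest in its own well: within 15 mm of the well centre along and across the tray, underside under 8 mm above the tray's underside, tilt under 0.12 rad. Large jar, spray bottle and tube block are within 25 mm of their starts (x of tall_tube in the frame of long_tray between -0.015 and 0.015 m and y of tall_tube in the frame of long_tray between 0.057 and 0.087 m and z of each of tall_tube, small_jar, dropper_bottle in the frame of long_tray below 0.008 m and angle between each of tall_tube, small_jar, dropper_bottle, short_tube, carton's own z axis and vertical below 0.12 rad and linear speed of each of tall_tube, small_jar, dropper_bottle, short_tube, carton below 0.02 m/s and x of small_jar in the frame of long_tray between -0.015 and 0.015 m and y of small_jar in the frame of long_tray between -0.015 and 0.015 m and x of dropper_bottle in the frame of long_tray between -0.015 and 0.015 m and y of dropper_bottle in the frame of long_tray between -0.087 and -0.057 m and x of short_tube in the frame of short_tray between -0.015 and 0.015 m and y of short_tube in the frame of short_tray between 0.021 and 0.051 m and z of each of short_tube, carton in the frame of short_tray below 0.008 m and x of carton in the frame of short_tray between -0.015 and 0.015 m and y of carton in the frame of short_tray between -0.051 and -0.021 m and distance of each of large_jar, spray_bottle, tube_block from where it was at the start of the episode below 0.025 m); the robot touches nothing.
It fails at once if the large jar was disturbed (moved over 25 mm) (distance of large_jar from where it was at the start of the episode above 0.025 m).
It fails at once if the spray bottle was disturbed (moved over 25 mm) (distance of spray_bottle from where it was at the start of the episode above 0.025 m).
It fails at once if the tube block was disturbed (moved over 25 mm) (distance of tube_block from where it was at the start of the episode above 0.025 m).
It fails at once if something was tipped over (tilted over 0.7 rad) (angle between any of tall_tube, small_jar, dropper_bottle, short_tube, carton, large_jar, spray_bottle, tube_block's own z axis and vertical above 0.7 rad).
It also fails if it takes over 136 s, if anything falls off the work surface, if the arm or the gripper's body presses on something with over 40 N, if the wrist force passes 120 N, or if a joint passes its speed limit or range.

ROBOT

A 6-joint arm with a two-finger parallel gripper is mounted at the origin on the work surface. World frame = base frame: x ahead of the robot, y to its left, z up, the work surface at z = 0. Lengths are in m, angles in rad, forces in N, time in s.
With the tool pointing down it reaches from about 0.375 to 0.925 m from the base axis. Payload 5.7 kg.
Tool frame: the origin (TCP) lies midway between the tips of the shut fingers; the grasp point (between the pads) lies 19 mm behind it; z points along the fingers, y is the line along which they close (so a half turn about z gives the same grasp; the last joint's range is limited). The gripper opens to 85 mm and grips with 20 to 120 N. Pads are 22 mm wide; open, the fingers measure 114 mm over their backs; the gripper's body (76 mm by 85 mm) begins 54 mm behind the grasp point. The pads swing forward as they close: fully open they stand 13 mm farther back than shut.
Start: joints at [-1.315, 0.359, 1.51, -0, 1.272, -0.115], TCP at [0.217, -0.559, 0.231] pointing down, gripper open.
Joint ranges: [-2.97, 2.97], [-1.01, 2.36], [0.21, 2.38], [-0.96, 4.11], [0.2, 2.71], [-2.98, 2.98]. Speed limits (rad/s): [2.39, 2.39, 3.14, 3.14, 3.14, 3.14].

INTERFACE

Orientations are given as [roll, pitch, yaw] about the fixed x, y, z axes, in that order (R = Rz(yaw) Ry(pitch) Rx(roll)).
In Python, from workcell import env gives the robot as it stands.
- The arm moves only by the tool servo_tool, never from a script. Its argument "steps" is a list of rows, each an object with "delta_pos": the shift along the tool's x, y, z each as a share of 500 mm, from -1 to 1, a list of three; "twist": the turn, a rotation vector about the tool's x, y, z each as a share of pi rad, from -1 to 1, a list of three; "grip": the finger opening in mm, from 0 to 85.4. A call has 1 to 10 rows; each row is the pose to reach, as a shift and turn from the pose commanded when the call began, along the tool's axes at that moment, turning the shorter way round; what a row does not reach only later rows make up. A row lasts 1/8 s, in which the tool goes at most 62.5 mm and 10.7 degrees, less where a joint would pass 70% of its speed; a pose out of reach is approached as far as the arm can. A call with a number of a shift or a turn outside -1 to 1 is refused whole. A call with a gripper value outside its range is refused whole. The fingers move at their own pace and stop on an object; "grip_force" is the grip in N (left out, the last holds). Time passes only in rows, so rows that repeat a pose let the fingers close. It gives the time, the measured TCP pose, the force, the opening and the grip force at its end, in the units of the state.
- env.sense(): the state, without advancing time (a new reading comes with each control period).
- env.camera(name): name is "scene" or "top"; returns a dict with "image" (384x512x3 uint8, red, green, blue), "fov_y" (degrees; the focal length in pixels is half the picture's height over the tangent of half this angle, whatever the lens; pixels are square), "cx", "cy" (the principal point, pixels), "dist_coeffs" ([k1, k2, p1, p2, k3] as OpenCV has them; the pictures are not rectified), "rvec" (rotation vector, rad) and "tvec" (3), from world to camera coordinates, as OpenCV has them. Camera axes: x right, y down, z forward; pixel columns grow to the right and rows downward; lengths in m; the calibration is good to about 2 mm. A picture is of the moment at which its call begins. There is no depth.
- env.close_job(): hands the job in; it is judged then, once.
Trained networks look in the newest picture that a camera, given by its name, has taken for a name from the list of things; names that differ only in an ending like _2 or _b are one class to them, and where a whole thing is asked for, a point or a joint stands for the part that bears it (a point fixed in the world has none). Each returns a list of dicts, best first, with "confidence" (0 to 1); they miss things now and then, are a little off and sometimes report something else, mostly with a low value. They report only what shows in the picture. A call takes as long as a camera call. They do not tell look-alikes from the thing itself.
- env.recognise(target, camera): "rect" ([left, top, right, bottom] in pixels, round what is visible of it).
- env.trace(target, camera): "pixels" (384x512 bool, what is visible of it) and "rect" ([left, top, right, bottom] in pixels, round what is visible of it).
- env.place_of(target, camera): "pixel" ([column, row] in pixels: a listed point, or the origin of a listed thing).
The state is a dict: "time": time; "joint_positions": joint angles; "joint_vel": joint speeds; "tau": joint torques, N m; "tool_pos": TCP position; "ee_rot": TCP orientation; "wrist_force": force on the tool from outside, world axes, zero at the start; "ft_torque": the same for the moment, N m; "finger_gap": finger opening in m; "gripper_force": force on a finger pad.
Only numpy, scipy, OpenCV 4.12 (cv2) and the standard library are available. Lean on these libraries where they do the work, as an engineer would, in place of code of your own. Each camera call takes 0.05 s, during which the arm holds its last target. There are 200 camera calls.

## Working session

There is one attempt and no reset: what is moved stays moved. The work goes in short steps, Python scripts to look and compute and a tool call to move; the robot and the scene stay as the last step left them, time stands still between calls to the robot, and variables do not carry over. Pictures are saved under pics/ and viewed, at most 14 in all, crops included, and the job is handed in when it is done.

Besides the shell and the picture viewer there is one more tool, called after "Call:" as name(argument=value, ...) on one line, values as JSON. servo_tool: Moves the arm, as the interface text tells. Its arguments: {"type":"object","properties":{"steps":{"type":"array","items":{"type":"object","properties":{"delta_pos":{"type":"array","items":{"type":"number"}},"twist":{"type":"array","items":{"type":"number"}},"grip":{"type":"number"}}}},"grip_force":{"type":"number"}},"required":["steps"]}

```bash
mkdir -p pics; ls
cat > h.py <<'E'
from workcell import env
import numpy as np, cv2
def cam(n):
    c=env.camera(n); h=c["image"].shape[0]; f=h/2/np.tan(np.radians(c["fov_y"])/2)
    c["K"]=np.array([[f,0,c["cx"]],[0,f,c["cy"]],[0,0,1.]]); c["D"]=np.array(c["dist_coeffs"],float)
    c["rv"]=np.array(c["rvec"],float); c["tv"]=np.array(c["tvec"],float); return c
def w(c,px,z):
    px=np.array(px,float).reshape(-1,1,2)
    u=cv2.undistortPoints(px,c["K"],c["D"]).reshape(-1,2)
    R=cv2.Rodrigues(c["rv"])[0]; o=-R.T@c["tv"].ravel()
    d=np.c_[u,np.ones(len(u))]@R
    return (o+d*((z-o[2])/d[:,2])[:,None])[:,:2]
def proj(c,P): return cv2.projectPoints(np.array(P,float).reshape(-1,3),c["rv"],c["tv"],c["K"],c["D"])[0].reshape(-1,2)
def save(c,n,s=1.5,crop=None):
    im=c["image"][:,:,::-1]
    if crop: l,t,r,b=crop; im=im[t:b,l:r]
    cv2.imwrite(f"pics/{n}.png",cv2.resize(im,None,fx=s,fy=s,interpolation=cv2.INTER_CUBIC))
E
python3 - <<'E'
from h import *
N="long_tray short_tray tall_tube short_tube small_jar dropper_bottle carton large_jar spray_bottle tube_block".split()
for n in ["top","scene"]:
    c=cam(n); save(c,n)
    R=cv2.Rodrigues(c["rv"])[0]; print(n,-R.T@c["tv"].ravel())
    for t in N:
        for r in env.place_of(t,n)[:3]:
            print(t,np.round(r["pixel"],1),round(r["confidence"],2),w(c,r["pixel"],0).round(3))
print(env.sense()["time"])
E
```

```text
pics
top [0.27148574 0.01523601 1.37508058]
long_tray [307.3 163.5] 0.67 [[ 0.623 -0.199]]
long_tray [349.6 207.6] 0.66 [[ 0.448 -0.358]]
long_tray [270.5 203.9] 0.46 [[ 0.462 -0.053]]
short_tray [206.6 165.5] 0.84 [[0.614 0.196]]
tall_tube [243.1 208.1] 0.61 [[0.446 0.052]]
tall_tube [168.  199.5] 0.56 [[0.479 0.342]]
short_tube [199.7 212. ] 0.62 [[0.43  0.219]]
short_tube [188.  225.8] 0.52 [[0.377 0.262]]
short_tube [207.3 190.5] 0.42 [[0.514 0.191]]
small_jar [310.8 210.8] 0.55 [[ 0.435 -0.208]]
dropper_bottle [350.7 207.3] 0.68 [[ 0.449 -0.362]]
carton [271.4 203.9] 0.51 [[ 0.462 -0.057]]
large_jar [244.5 209.9] 0.77 [[0.439 0.047]]
spray_bottle [387.5 181.8] 0.7 [[ 0.55 -0.51]]
tube_block [120.9 182.1] 0.9 [[0.547 0.527]]
scene [1.34037162 0.64426567 0.72590198]
long_tray [187.6 200.3] 0.86 [[ 0.603 -0.193]]
short_tray [285.5 250.2] 0.87 [[0.625 0.192]]
tall_tube [361.2 241.7] 0.65 [[0.477 0.343]]
short_tube [308.6 228.1] 0.72 [[0.506 0.193]]
short_tube [287.7 247.6] 0.69 [[0.612 0.191]]
short_tube [313.4 208.7] 0.68 [[0.415 0.156]]
small_jar [220.7 177.2] 0.69 [[ 0.433 -0.2  ]]
dropper_bottle [185.  166.7] 0.57 [[ 0.451 -0.356]]
carton [249.3 192.4] 0.54 [[ 0.454 -0.06 ]]
carton [189.2 199. ] 0.49 [[ 0.595 -0.194]]
large_jar [282.4 201.4] 0.88 [[0.436 0.056]]
spray_bottle [134.8 170.8] 0.89 [[ 0.577 -0.487]]
spray_bottle [328.8 221.3] 0.2 [[0.445 0.225]]
tube_block [418.  285.8] 0.6 [[0.553 0.532]]
1.1
```

Run:
```python
from h import *
c=cam("top"); save(c,"topc",2.6,(100,130,400,260))
c=cam("scene"); save(c,"scenec",2,(110,110,490,330))
```

```text
(no output)
```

View pics/topc.png

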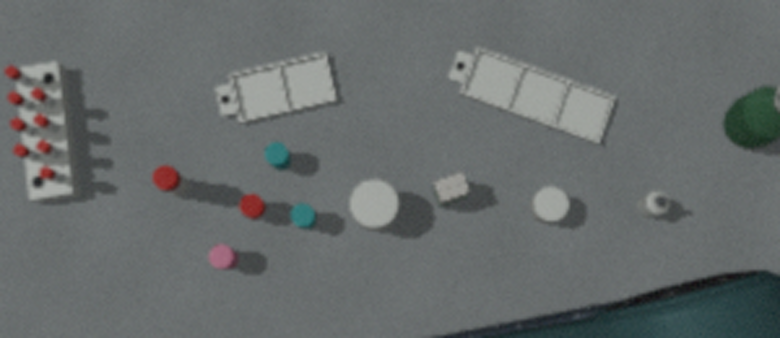

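View pics/scenec.png

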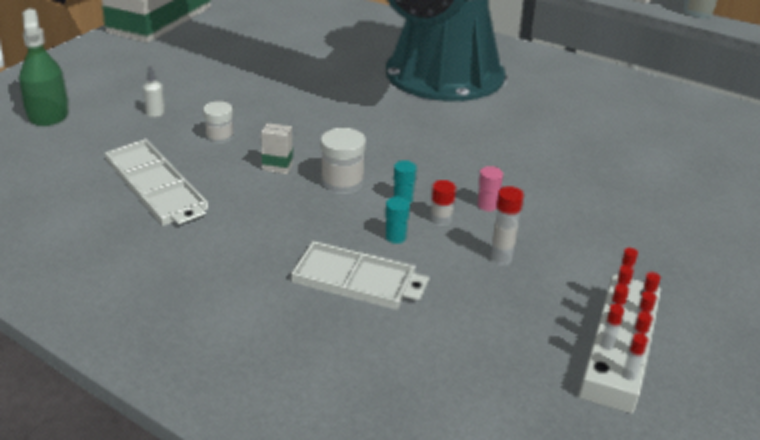

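The top view shows, left to right, the tube block, tall tube (163.8,198.5), the short red tube (196.9,209.2), turquoise and pink look-alikes, large jar (244,208), carton (274,202), small jar (312,208.5), dropper (353,208). The trays are at (207,164) and (307,164). Next I'll fit models to masks in both cameras.

```bash
cat > fit.py <<'E'
from h import *
from scipy.optimize import minimize
def cyl(r,z0,z1,n=40):
    a=np.linspace(0,2*np.pi,n,endpoint=False)
    return np.array([[r*np.cos(t),r*np.sin(t),z] for z in(z0,z1) for t in a])
def box(x,y,z0,z1): return np.array([[a*x/2,b*y/2,z] for z in(z0,z1) for a in(-1,1) for b in(-1,1)])
def place(P,q):
    yaw=q[2] if len(q)>2 else 0; c,s=np.cos(yaw),np.sin(yaw)
    return np.c_[q[0]+c*P[:,0]-s*P[:,1],q[1]+s*P[:,0]+c*P[:,1],P[:,2]]
S=8
def render(c,parts,q,roi):
    l,t,r,b=roi; im=np.zeros(((b-t)*S,(r-l)*S),np.uint8)
    for P in parts:
        p=(proj(c,place(P,q))-[l-.5,t-.5])*S-.5
        cv2.fillConvexPoly(im,cv2.convexHull(np.round(p*16).astype(np.int32)),255,shift=4)
    return cv2.resize(im,(r-l,b-t),interpolation=cv2.INTER_AREA)/255.
def soft(c,kind,roi):
    l,t,r,b=roi; I=c["image"][t:b,l:r].astype(float)
    bg=np.median(I.reshape(-1,3),0)
    if kind=="red": v=I[...,0]-I[...,1:].max(2); lo,hi=10,0.75*np.percentile(v,99)
    elif kind=="nongrey": v=abs(I-bg).max(2); lo,hi=25,60
    else: v=I.min(2); lo=bg.min()+8; hi=np.percentile(v,98) if kind=="white" else lo+40
    return np.clip((v-lo)/(hi-lo),0,1)
def fit(cams,parts,q0,kind,pad=8,step=None,shift=False):
    data=[]
    for c in cams:
        p=np.vstack([proj(c,place(P,q0)) for P in parts]); lo=np.floor(p.min(0)-pad).astype(int); hi=np.ceil(p.max(0)+pad).astype(int)
        roi=(max(lo[0],0),max(lo[1],0),min(hi[0],512),min(hi[1],384)); data.append((c,roi,soft(c,kind,roi)))
    f=lambda q:sum(abs(render(c,parts,q,roi)-m).sum()/m.sum() for c,roi,m in data)
    q0=np.array(q0,float); best=None
    for k in range(3):
        sx=np.vstack([q0]+[q0+d for d in np.diag(([.008,.008,.12])[:len(q0)])*(1 if k%2==0 else -1)])
        r=minimize(f,q0,method="Nelder-Mead",options=dict(initial_simplex=sx,xatol=1e-4,fatol=1e-5)); q0=r.x
    return r.x,r.fun
def overlay(c,items):
    im=cv2.resize(c["image"][:,:,::-1],None,fx=3,fy=3,interpolation=cv2.INTER_CUBIC)
    for parts,q in items:
        for P in parts:
            p=(proj(c,place(P,q))+.5)*3
            cv2.polylines(im,[cv2.convexHull(np.round(p).astype(np.int32))],True,(0,255,255),1)
    return im
M=dict(tall_tube=([cyl(.017,.086,.110)],"red",[.479,.342]),
 short_tube=([cyl(.017,.036,.060)],"red",[.43,.22]),
 small_jar=([cyl(.025,.038,.056)],"white",[.435,-.204]),
 dropper_bottle=([cyl(.017,0,.054)],"white",[.45,-.36]),
 carton=([box(.03,.042,0,.072)],"nongrey",[.458,-.058,.2]),
 large_jar=([cyl(.034,.055,.08)],"white",[.438,.05]),
 long_tray=([box(.076,.22,0,.015)],"bright",[.61,-.195,-.35]),
 short_tray=([box(.076,.148,0,.015)],"bright",[.615,.194,.17]))
E
python3 - <<'E'
from fit import *
t,s=cam("top"),cam("scene"); out={}
for n,(P,k,q) in M.items():
    r=[fit(cs,P,q,k) for cs in ([t],[s],[t,s])]
    print(n,*[(a.round(4).tolist(),round(b,2)) for a,b in r]); out[n]=r[2][0]
it=[(M[n][0],q) for n,q in out.items()]
a=overlay(t,it)[420:720,330:1130]; b=overlay(s,it)[360:960,330:1130]
cv2.imwrite("pics/ov1.png",a); cv2.imwrite("pics/ov2.png",b)
np.save("q.npy",out,allow_pickle=True)
E
```

```text
tall_tube ([0.4693, 0.3356], np.float64(0.2)) ([0.4654, 0.3336], np.float64(0.39)) ([0.4682, 0.3347], np.float64(0.61))
short_tube ([0.4371, 0.2241], np.float64(0.16)) ([0.4325, 0.2235], np.float64(0.17)) ([0.4357, 0.2237], np.float64(0.34))
small_jar ([0.4412, -0.2023], np.float64(0.22)) ([0.4395, -0.1997], np.float64(0.55)) ([0.4403, -0.2009], np.float64(0.78))
dropper_bottle ([0.4431, -0.3505], np.float64(2.2)) ([0.4392, -0.3541], np.float64(0.69)) ([0.4417, -0.3524], np.float64(2.91))
carton ([0.4615, -0.0678, 0.3071], np.float64(1.09)) ([0.4483, -0.0706, 0.6563], np.float64(1.24)) ([0.4605, -0.0655, 0.404], np.float64(2.43))
large_jar ([0.4391, 0.0504], np.float64(0.16)) ([0.4364, 0.0512], np.float64(0.58)) ([0.4372, 0.0504], np.float64(0.74))
long_tray ([0.6125, -0.1914, -0.3706], np.float64(0.28)) ([0.6059, -0.1905, -0.3669], np.float64(0.22)) ([0.6086, -0.1906, -0.3578], np.float64(0.52))
short_tray ([0.6226, 0.1899, 0.2321], np.float64(0.34)) ([0.6173, 0.1903, 0.2289], np.float64(0.2)) ([0.6181, 0.1904, 0.2352], np.float64(0.57))
```

View pics/ov1.png

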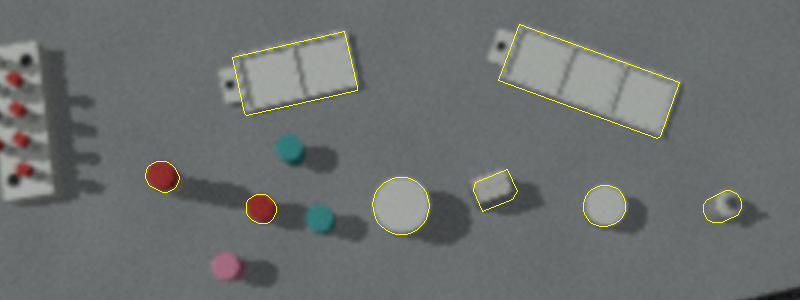

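View pics/ov2.png

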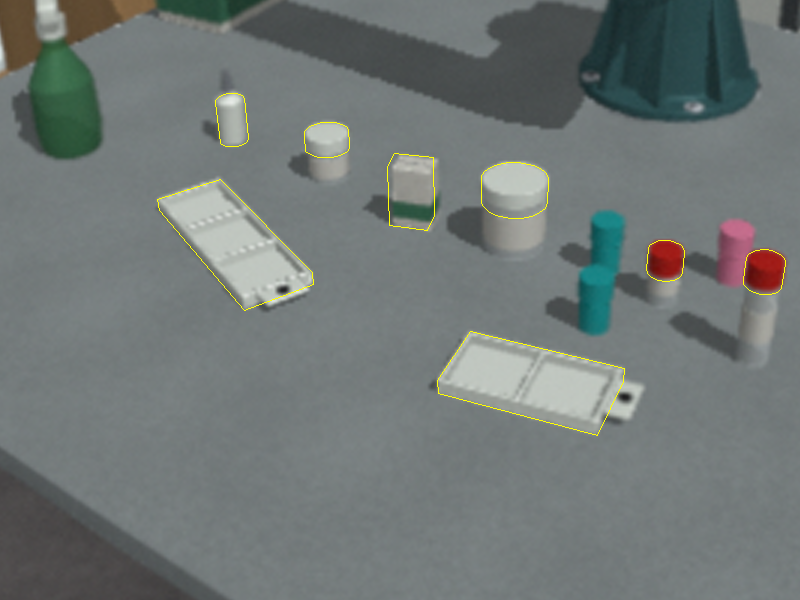

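Run:
```python
from fit import *
t,s=cam("top"),cam("scene")
for n,k in (("carton","bright"),("carton","white"),("dropper_bottle","bright")):
    P=M[n][0]; q=M[n][2]
    for cs in ([t],[s],[t,s]):
        if n=="carton" and cs==[t]:P=[box(.03,.042,.04,.072)]
        else: P=M[n][0]
        a,b=fit(cs,P,q,k,pad=4); print(n,k,a.round(4),round(b,2))
im=t["image"][:,:,::-1]
it=[([cyl(.017,0,.054)],[.443,-.357]),([box(.03,.042,.072,.072),box(.03,.042,0,0)],[.459,-.065,.3])]
im=np.hstack([cv2.resize(cv2.resize(c["image"],None,fx=1,fy=1)[b:b+45,a:a+w_][:,:,::-1],(w_*6,270),interpolation=cv2.INTER_CUBIC) for c,a,b,w_ in((t,255,180,115),)])
for parts,q in it:
    for P in parts:
        p=(proj(t,place(P,q))-[255,180]+.5)*6
        cv2.polylines(im,[cv2.convexHull(np.round(p).astype(np.int32))],True,(0,255,255),1)
im2=cv2.resize(s["image"][130:190,170:270][:,:,::-1],None,fx=6,fy=6,interpolation=cv2.INTER_CUBIC)[:320]
for parts,q in it:
    for P in parts:
        p=(proj(s,place(P,q))-[170,130]+.5)*6
        cv2.polylines(im2,[cv2.convexHull(np.round(p).astype(np.int32))],True,(0,255,255),1)
W=max(im.shape[1],im2.shape[1]); pad=lambda i:np.pad(i,((0,0),(0,W-i.shape[1]),(0,0)))
cv2.imwrite("pics/ov3.png",np.vstack([pad(im),pad(im2)]))
```

```text
carton bright [ 0.4634 -0.0599  0.3047] 0.5Traceback (most recent call last):
  File "<stdin>", line 6, in <module>
ValueError: The truth value of an array with more than one element is ambiguous. Use a.any() or a.all()
```

Run:
```python
from fit import *
t,s=cam("top"),cam("scene")
for n,k in (("carton","bright"),("dropper_bottle","bright")):
    q=M[n][2]
    for nm,cs in (("t",[t]),("s",[s])):
        P=[box(.03,.042,.04,.072)] if n=="carton" and nm=="t" else M[n][0]
        a,b=fit(cs,P,q,k,pad=4); print(n,k,a.round(4),round(b,2))
it=[([cyl(.017,0,.054)],[.443,-.357]),([box(.03,.042,.072,.072),box(.03,.042,0,0)],[.461,-.06,.3])]
def ov(c,a,b,W,H):
    im=cv2.resize(c["image"][b:b+H,a:a+W][:,:,::-1],None,fx=6,fy=6,interpolation=cv2.INTER_CUBIC)
    for parts,q in it:
        for P in parts:
            p=(proj(c,place(P,q))-[a,b]+.5)*6
            cv2.polylines(im,[cv2.convexHull(np.round(p).astype(np.int32))],True,(0,255,255),1)
    return im
cv2.imwrite("pics/ov3.png",np.vstack([ov(t,255,185,115,37),ov(s,170,132,115,60)]))
```

```text
carton bright [ 0.4639 -0.0597  0.3263] 0.57
carton bright [ 0.4507 -0.0682  0.6589] 1.59
dropper_bottle bright [ 0.444 -0.35 ] 3.01
dropper_bottle bright [ 0.4393 -0.3545] 0.35
```

View pics/ov3.png

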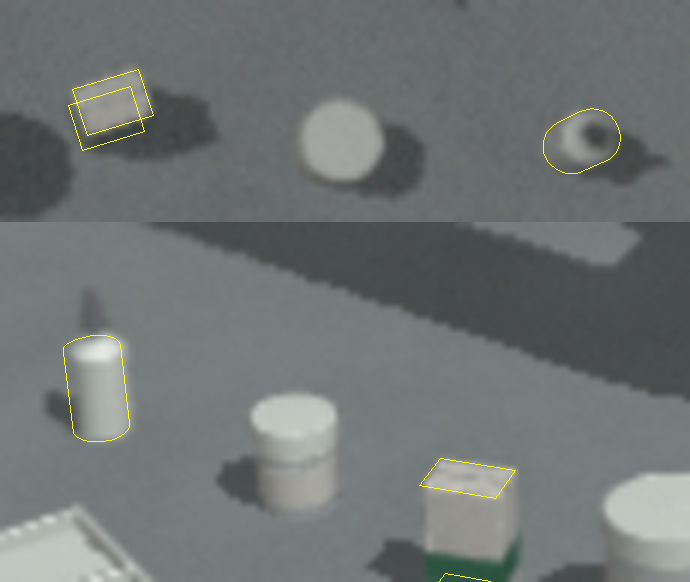

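Run:
```python
from h import *
from scipy.spatial.transform import Rotation as R
s=env.sense(); print(s["time"],s["tool_pos"],s["ee_rot"],s["finger_gap"],s["joint_positions"])
print(R.from_euler("xyz",s["ee_rot"]).as_matrix().round(3))
c=cam("top")
print(w(c,[[216.5,213],[206.6,189.6],[185.8,228.6]],.06).round(3))
for n,q,ys in(("L",(.609,-.191,-.365),(.072,0,-.072)),("S",(.6195,.19,.231),(.036,-.036))):
    for y in ys: print(n,y,(q[0]-np.sin(q[2])*y).round(4),(q[1]+np.cos(q[2])*y).round(4))
```

```text
1.5 [ 0.21741107 -0.55922424  0.23126837] [-3.14153315e+00 -2.77278137e-05  3.70780034e-01] 0.08535429975655469 [-1.31510632e+00  3.58816501e-01  1.51037003e+00  2.16679689e-05
  1.27246842e+00 -1.15096399e-01]
[[ 0.932  0.362  0.   ]
 [ 0.362 -0.932  0.   ]
 [ 0.    -0.    -1.   ]]
[[0.42  0.148]
 [0.507 0.186]
 [0.362 0.259]]
L 0.072 0.6347 -0.1237
L 0 0.609 -0.191
L -0.072 0.5833 -0.2583
S 0.036 0.6113 0.225
S -0.036 0.6277 0.155
```

```bash
cat > go.py <<'E'
# python3 go.py x,y,z,psi x,y,z,psi ... : first = commanded pose; prints shifts/turns
import sys,numpy as np
a=[list(map(float,s.split(","))) for s in sys.argv[1:]]; b=a[0]; c,s=np.cos(b[3]),np.sin(b[3])
M=np.array([[c,s,0],[s,-c,0],[0,0,-1]])  # columns = tool axes
for t in a[1:]:
    print((M.T@(np.array(t[:3])-b[:3])/.5).round(3).tolist(),"tw",round(-(t[3]-b[3])/np.pi,3))
E
python3 go.py .2174,-.5592,.2313,.3708 .442,-.352,.15,1.206 .442,-.352,.024,1.206
```

```text
[0.569, -0.223, 0.163] tw -0.266
[0.569, -0.223, 0.415] tw -0.266
```

Call:
servo_tool(steps=[{"delta_pos": [0.569,-0.223,0.163],"twist": [0,0,-0.266],"grip": 65},{"delta_pos": [0.569,-0.223,0.163],"twist": [0,0,-0.266],"grip": 65},{"delta_pos": [0.569,-0.223,0.163],"twist": [0,0,-0.266],"grip": 65},{"delta_pos": [0.569,-0.223,0.163],"twist": [0,0,-0.266],"grip": 65},{"delta_pos": [0.569,-0.223,0.163],"twist": [0,0,-0.266],"grip": 65},{"delta_pos": [0.569,-0.223,0.163],"twist": [0,0,-0.266],"grip": 65},{"delta_pos": [0.569,-0.223,0.163],"twist": [0,0,-0.266],"grip": 65},{"delta_pos": [0.569,-0.223,0.163],"twist": [0,0,-0.266],"grip": 65},{"delta_pos": [0.569,-0.223,0.163],"twist": [0,0,-0.266],"grip": 65}], grip_force=30)

```text
time: 2.68
tool_pos: [0.4415, -0.3535, 0.1502]
ee_rot: [3.141, 0.0, 1.204]
wrist_force: [-0.2, 0.1, -0.2]
finger_gap: 0.0652
gripper_force: 0.0
```

Call:
servo_tool(steps=[{"delta_pos": [0,0,0.1],"grip": 65},{"delta_pos": [0,0,0.18],"grip": 65},{"delta_pos": [0,0,0.252],"grip": 65},{"delta_pos": [0,0,0.252],"grip": 65},{"delta_pos": [0,0,0.252],"grip": 25},{"delta_pos": [0,0,0.252],"grip": 25},{"delta_pos": [0,0,0.252],"grip": 25},{"delta_pos": [0,0,0.252],"grip": 25},{"delta_pos": [0,0,0.252],"grip": 25}])

```text
schema error: expected keys delta_pos, twist, grip
```

Run:
```python
from h import *
s=cam("scene"); t=cam("top")
a=cv2.resize(s["image"][110:190,150:270],None,fx=5,fy=5)[:,:,::-1]
cv2.imwrite("pics/g1.png",a)
```

```text
(no output)
```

View pics/g1.png

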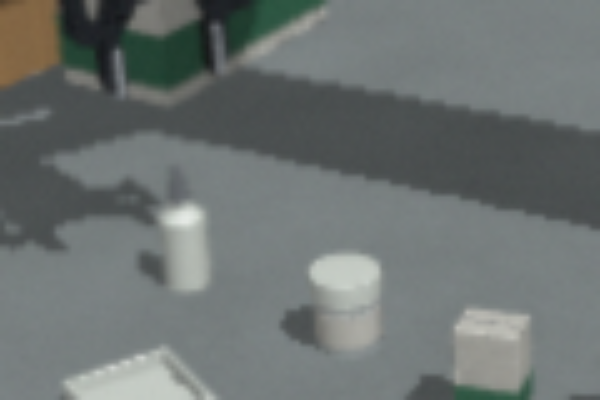

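The call was refused, since every row needs a twist. The picture shows the dropper untouched at about (187,160), with the open fingers above it.

Call:
servo_tool(steps=[{"delta_pos": [0,0,0.1],"twist": [0,0,0],"grip": 65},{"delta_pos": [0,0,0.18],"twist": [0,0,0],"grip": 65},{"delta_pos": [0,0,0.252],"twist": [0,0,0],"grip": 65},{"delta_pos": [0,0,0.252],"twist": [0,0,0],"grip": 65},{"delta_pos": [0,0,0.252],"twist": [0,0,0],"grip": 25},{"delta_pos": [0,0,0.252],"twist": [0,0,0],"grip": 25},{"delta_pos": [0,0,0.252],"twist": [0,0,0],"grip": 25},{"delta_pos": [0,0,0.252],"twist": [0,0,0],"grip": 25},{"delta_pos": [0,0,0.252],"twist": [0,0,0],"grip": 25}])

```text
time: 3.9
tool_pos: [0.4431, -0.3533, 0.0256]
ee_rot: [3.139, 0.002, 1.207]
wrist_force: [-1.1, 0.8, 7.7]
finger_gap: 0.0329
gripper_force: 30.4
```

```bash
python3 go.py .442,-.352,.024,1.206 .442,-.352,.12,1.206 .5833,-.2583,.12,1.206 .5833,-.2583,.0285,1.206; python3 go.py .5833,-.2583,.0285,1.206 .5833,-.2583,.15,1.206 .440,-.201,.15,1.206  .440,-.201,.024,1.206; echo; python3 go.py .440,-.201,.024,1.206  .440,-.201,.12,1.206 .609,-.191,.12,1.206  .609,-.191,.0285,1.206
```

```text
[0.0, 0.0, -0.192] tw -0.0
[0.276, 0.197, -0.192] tw -0.0
[0.276, 0.197, -0.009] tw -0.0
[0.0, 0.0, -0.243] tw -0.0
[0.005, -0.309, -0.243] tw -0.0
[0.005, -0.309, 0.009] tw -0.0

[0.0, 0.0, -0.192] tw -0.0
[0.139, 0.309, -0.192] tw -0.0
[0.139, 0.309, -0.009] tw -0.0
```

Call:
servo_tool(steps=[{"delta_pos": [0,0,-0.1],"twist": [0,0,0],"grip": 25},{"delta_pos": [0,0,-0.192],"twist": [0,0,0],"grip": 25},{"delta_pos": [0.1,0.07,-0.192],"twist": [0,0,0],"grip": 25},{"delta_pos": [0.19,0.136,-0.192],"twist": [0,0,0],"grip": 25},{"delta_pos": [0.276,0.197,-0.192],"twist": [0,0,0],"grip": 25},{"delta_pos": [0.276,0.197,-0.192],"twist": [0,0,0],"grip": 25}])

```text
time: 4.65
tool_pos: [0.5867, -0.2562, 0.1207]
ee_rot: [3.138, -0.001, 1.21]
wrist_force: [-0.3, -0.3, -1.3]
finger_gap: 0.0329
gripper_force: 30.3
```

Run:
```python
from h import *
s=cam("scene"); print(env.sense()["tool_pos"],env.sense()["wrist_force"])
cv2.imwrite("pics/g2.png",cv2.resize(s["image"][100:230,130:290],None,fx=4,fy=4)[:,:,::-1])
```

```text
[ 0.58458263 -0.25720438  0.12030204] [-0.86003378 -0.2364977  -0.46564579]
```

View pics/g2.png

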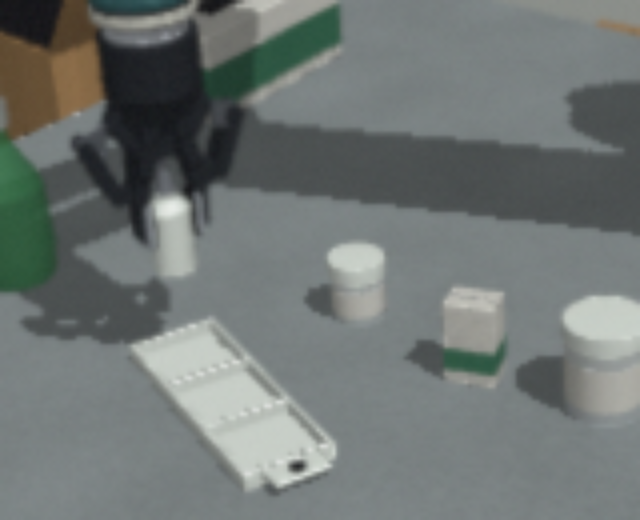

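Call:
servo_tool(steps=[{"delta_pos": [0,0,0.08],"twist": [0,0,0],"grip": 25},{"delta_pos": [0,0,0.14],"twist": [0,0,0],"grip": 25},{"delta_pos": [0,0,0.17],"twist": [0,0,0],"grip": 25},{"delta_pos": [0,0,0.18],"twist": [0,0,0],"grip": 25},{"delta_pos": [0,0,0.18],"twist": [0,0,0],"grip": 25},{"delta_pos": [0,0,0.18],"twist": [0,0,0],"grip": 60},{"delta_pos": [0,0,0.18],"twist": [0,0,0],"grip": 60},{"delta_pos": [0,0,0.18],"twist": [0,0,0],"grip": 60}])

```text
time: 5.7
tool_pos: [0.5836, -0.2585, 0.0302]
ee_rot: [3.141, 0.0, 1.206]
wrist_force: [-0.5, -0.1, -0.1]
finger_gap: 0.0603
gripper_force: 0.0
```

Call:
servo_tool(steps=[{"delta_pos": [0,0,-0.1],"twist": [0,0,0],"grip": 60},{"delta_pos": [0,0,-0.24],"twist": [0,0,0],"grip": 60},{"delta_pos": [0,0,-0.24],"twist": [0,0,0],"grip": 80},{"delta_pos": [0,-0.1,-0.24],"twist": [0,0,0],"grip": 80},{"delta_pos": [0.005,-0.2,-0.24],"twist": [0,0,0],"grip": 80},{"delta_pos": [0.005,-0.309,-0.24],"twist": [0,0,0],"grip": 80},{"delta_pos": [0.005,-0.309,-0.24],"twist": [0,0,0],"grip": 80},{"delta_pos": [0.005,-0.309,-0.24],"twist": [0,0,0],"grip": 80}])

```text
time: 6.7
tool_pos: [0.4403, -0.2012, 0.1498]
ee_rot: [3.141, 0.0, 1.206]
wrist_force: [-0.2, -0.9, 0.2]
finger_gap: 0.0796
gripper_force: 0.0
```

Run:
```python
from fit import *
t,s=cam("top"),cam("scene"); Z=np.array([0,0,.004])
cv2.imwrite("pics/g3.png",np.vstack([overlay(t,[([cyl(.017,.004,.058)],[.5833,-.2583])])[400:700,700:1300],overlay(s,[([cyl(.017,.004,.058)],[.5833,-.2583])])[400:700,380:980]]))
a,b=fit([s],[cyl(.017,.004,.058)],[.5833,-.2583],"bright",pad=2);print(a,b)
for n in("top","scene"):
  for r in env.place_of("dropper_bottle",n)[:1]: print(w({"top":t,"scene":s}[n],r["pixel"],.004),r["confidence"])
```

```text
[ 0.5353 -0.2263] 1.0
[[ 0.55242374 -0.50222207]] 0.69
[[ 0.5779567  -0.25956215]] 0.59
```

View pics/g3.png

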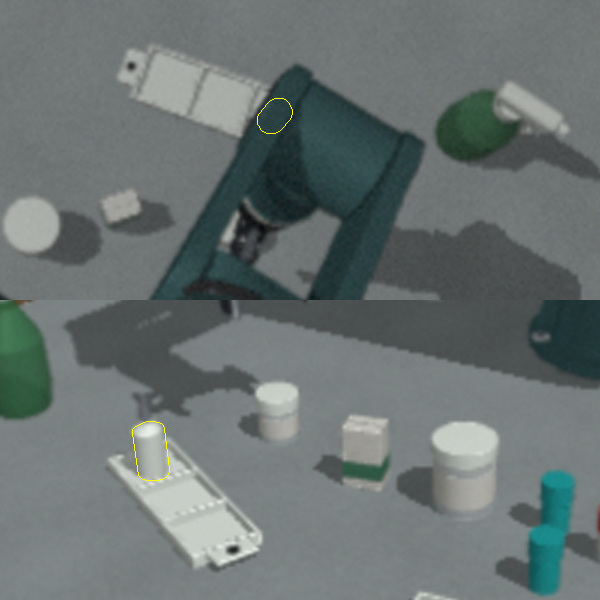

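The dropper stands upright in the far well. Next is the small jar.

Call:
servo_tool(steps=[{"delta_pos": [0,0,0.1],"twist": [0,0,0],"grip": 80},{"delta_pos": [0,0,0.18],"twist": [0,0,0],"grip": 80},{"delta_pos": [0,0,0.252],"twist": [0,0,0],"grip": 80},{"delta_pos": [0,0,0.252],"twist": [0,0,0],"grip": 80},{"delta_pos": [0,0,0.252],"twist": [0,0,0],"grip": 42},{"delta_pos": [0,0,0.252],"twist": [0,0,0],"grip": 42},{"delta_pos": [0,0,0.252],"twist": [0,0,0],"grip": 42},{"delta_pos": [0,0,0.252],"twist": [0,0,0],"grip": 42}])

```text
time: 7.9
tool_pos: [0.4411, -0.2017, 0.0254]
ee_rot: [3.138, 0.001, 1.206]
wrist_force: [1.0, 0.8, 7.9]
finger_gap: 0.0491
gripper_force: 31.4
```

Call:
servo_tool(steps=[{"delta_pos": [0,0,-0.1],"twist": [0,0,0],"grip": 42},{"delta_pos": [0,0,-0.192],"twist": [0,0,0],"grip": 42},{"delta_pos": [0.05,0.1,-0.192],"twist": [0,0,0],"grip": 42},{"delta_pos": [0.1,0.21,-0.192],"twist": [0,0,0],"grip": 42},{"delta_pos": [0.139,0.309,-0.192],"twist": [0,0,0],"grip": 42},{"delta_pos": [0.139,0.309,-0.192],"twist": [0,0,0],"grip": 42},{"delta_pos": [0.139,0.309,-0.192],"twist": [0,0,0],"grip": 42}])

```text
time: 8.78
tool_pos: [0.6082, -0.1907, 0.1198]
ee_rot: [-3.14, 0.0, 1.207]
wrist_force: [-0.8, -0.7, -0.2]
finger_gap: 0.0489
gripper_force: 31.8
```

Call:
servo_tool(steps=[{"delta_pos": [0,0,0.08],"twist": [0,0,0],"grip": 42},{"delta_pos": [0,0,0.14],"twist": [0,0,0],"grip": 42},{"delta_pos": [0,0,0.17],"twist": [0,0,0],"grip": 42},{"delta_pos": [0,0,0.18],"twist": [0,0,0],"grip": 42},{"delta_pos": [0,0,0.18],"twist": [0,0,0],"grip": 42},{"delta_pos": [0,0,0.18],"twist": [0,0,0],"grip": 75},{"delta_pos": [0,0,0.18],"twist": [0,0,0],"grip": 75},{"delta_pos": [0,0,0.18],"twist": [0,0,0],"grip": 75}])

```text
time: 9.78
tool_pos: [0.6093, -0.1912, 0.0302]
ee_rot: [3.141, -0.0, 1.207]
wrist_force: [-0.2, -0.1, -0.3]
finger_gap: 0.0747
gripper_force: 0.0
```

```bash
python3 go.py .609,-.191,.03,1.206 .609,-.191,.17,1.206 .468,.335,.17,1.206; python3 go.py .468,.335,.17,1.206 .468,.335,.049,1.206;  python3 go.py .468,.335,.049,1.206 .468,.335,.19,1.206 .6347,-.1237,.19,1.206 .6347,-.1237,.054,1.206
```

```text
[0.0, 0.0, -0.28] tw -0.0
[0.882, -0.639, -0.28] tw -0.0
[0.0, 0.0, 0.242] tw -0.0
[0.0, 0.0, -0.282] tw -0.0
[-0.738, 0.639, -0.282] tw -0.0
[-0.738, 0.639, -0.01] tw -0.0
```

Call:
servo_tool(steps=[{"delta_pos": [0,0,-0.12],"twist": [0,0,0],"grip": 75},{"delta_pos": [0,0,-0.28],"twist": [0,0,0],"grip": 65},{"delta_pos": [0,0,-0.28],"twist": [0,0,0],"grip": 65},{"delta_pos": [0.882,-0.639,-0.28],"twist": [0,0,0],"grip": 65},{"delta_pos": [0.882,-0.639,-0.28],"twist": [0,0,0],"grip": 65},{"delta_pos": [0.882,-0.639,-0.28],"twist": [0,0,0],"grip": 65},{"delta_pos": [0.882,-0.639,-0.28],"twist": [0,0,0],"grip": 65},{"delta_pos": [0.882,-0.639,-0.28],"twist": [0,0,0],"grip": 65},{"delta_pos": [0.882,-0.639,-0.28],"twist": [0,0,0],"grip": 65},{"delta_pos": [0.882,-0.639,-0.28],"twist": [0,0,0],"grip": 65}])

```text
time: 11.02
tool_pos: [0.4942, 0.2331, 0.1692]
ee_rot: [-3.141, 0.0, 1.206]
wrist_force: [0.2, -0.0, 0.0]
finger_gap: 0.0651
gripper_force: 0.0
```

Run:
```python
from fit import *
print(env.sense()["tool_pos"],env.sense()["ee_rot"])
t,s=cam("top"),cam("scene")
cv2.imwrite("pics/g4.png",overlay(s,[([cyl(.025,.042,.060)],[.609,-.191]),([cyl(.017,.086,.11)],[.468,.335])])[300:850,400:1200])
```

```text
[0.49420763 0.23312578 0.16924295] [-3.14088470e+00  4.92709846e-04  1.20635057e+00]
```

View pics/g4.png

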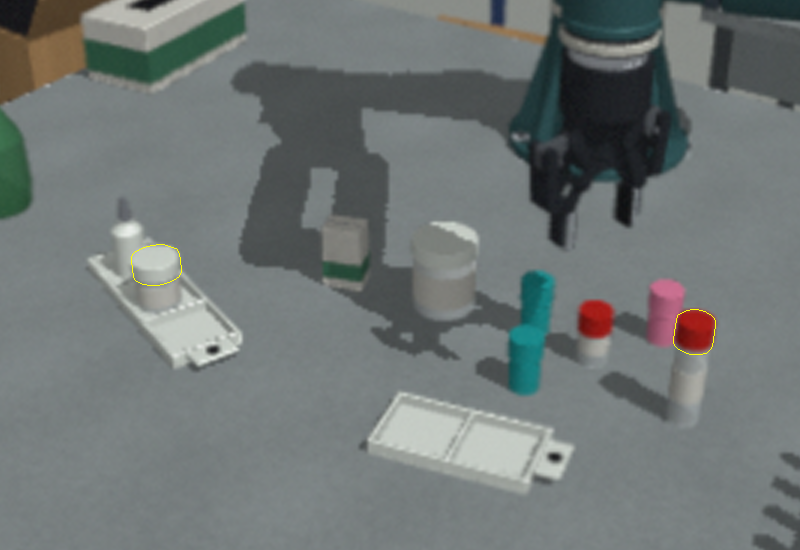

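The small jar stands in the middle well. The arm is still 105 mm short of the tall tube, so I'll carry on from here.

```bash
python3 go.py .494,.233,.17,1.206 .468,.335,.17,1.206
```

```text
[0.172, -0.121, 0.0] tw -0.0
```

Call:
servo_tool(steps=[{"delta_pos": [0.172,-0.121,0],"twist": [0,0,0],"grip": 65},{"delta_pos": [0.172,-0.121,0],"twist": [0,0,0],"grip": 65},{"delta_pos": [0.172,-0.121,0],"twist": [0,0,0],"grip": 65},{"delta_pos": [0.172,-0.121,0],"twist": [0,0,0],"grip": 65}])

```text
time: 11.62
tool_pos: [0.4693, 0.3324, 0.1692]
ee_rot: [-3.141, 0.001, 1.207]
wrist_force: [-0.9, -0.1, -0.1]
finger_gap: 0.065
gripper_force: 0.0
```

Call:
servo_tool(steps=[{"delta_pos": [0,0,0.1],"twist": [0,0,0],"grip": 65},{"delta_pos": [0,0,0.18],"twist": [0,0,0],"grip": 65},{"delta_pos": [0,0,0.242],"twist": [0,0,0],"grip": 65},{"delta_pos": [0,0,0.242],"twist": [0,0,0],"grip": 65},{"delta_pos": [0,0,0.242],"twist": [0,0,0],"grip": 22},{"delta_pos": [0,0,0.242],"twist": [0,0,0],"grip": 22},{"delta_pos": [0,0,0.242],"twist": [0,0,0],"grip": 22},{"delta_pos": [0,0,0.242],"twist": [0,0,0],"grip": 22},{"delta_pos": [0,0,0.242],"twist": [0,0,0],"grip": 22}])

```text
time: 12.75
tool_pos: [0.4705, 0.3339, 0.0503]
ee_rot: [3.14, -0.002, 1.207]
wrist_force: [-0.6, -0.5, 6.6]
finger_gap: 0.0311
gripper_force: 25.4
```

Call:
servo_tool(steps=[{"delta_pos": [0,0,0],"twist": [0,0,0],"grip": 22},{"delta_pos": [0,0,-0.1],"twist": [0,0,0],"grip": 22},{"delta_pos": [0,0,-0.2],"twist": [0,0,0],"grip": 22},{"delta_pos": [0,0,-0.282],"twist": [0,0,0],"grip": 22},{"delta_pos": [-0.08,0.07,-0.282],"twist": [0,0,0],"grip": 22},{"delta_pos": [-0.16,0.14,-0.282],"twist": [0,0,0],"grip": 22},{"delta_pos": [-0.24,0.21,-0.282],"twist": [0,0,0],"grip": 22},{"delta_pos": [-0.32,0.28,-0.282],"twist": [0,0,0],"grip": 22},{"delta_pos": [-0.4,0.35,-0.282],"twist": [0,0,0],"grip": 22},{"delta_pos": [-0.4,0.35,-0.282],"twist": [0,0,0],"grip": 22}])

```text
time: 14.0
tool_pos: [0.5633, 0.0808, 0.1902]
ee_rot: [3.14, 0.0, 1.202]
wrist_force: [-1.5, 0.4, -0.6]
finger_gap: 0.0307
gripper_force: 28.7
```

Call:
servo_tool(steps=[{"delta_pos": [-0.08,0.07,0],"twist": [0,0,0],"grip": 22},{"delta_pos": [-0.16,0.14,0],"twist": [0,0,0],"grip": 22},{"delta_pos": [-0.24,0.2,0],"twist": [0,0,0],"grip": 22},{"delta_pos": [-0.3,0.26,0],"twist": [0,0,0],"grip": 22},{"delta_pos": [-0.338,0.289,0],"twist": [0,0,0],"grip": 22},{"delta_pos": [-0.338,0.289,0],"twist": [0,0,0],"grip": 22},{"delta_pos": [-0.338,0.289,0],"twist": [0,0,0],"grip": 22}])

```text
time: 14.88
tool_pos: [0.6358, -0.1236, 0.1896]
ee_rot: [-3.14, -0.001, 1.207]
wrist_force: [-0.8, 0.2, -2.0]
finger_gap: 0.0309
gripper_force: 28.7
```

Run:
```python
from fit import *
print(env.sense()["tool_pos"],env.sense()["ee_rot"],env.sense()["finger_gap"])
s=cam("scene")
cv2.imwrite("pics/g5.png",overlay(s,[])[200:800,300:1100])
```

```text
[ 0.63578441 -0.1235868   0.18958771] [-3.13995520e+00 -7.58639009e-04  1.20724113e+00] 0.030858397484169478
```

View pics/g5.png

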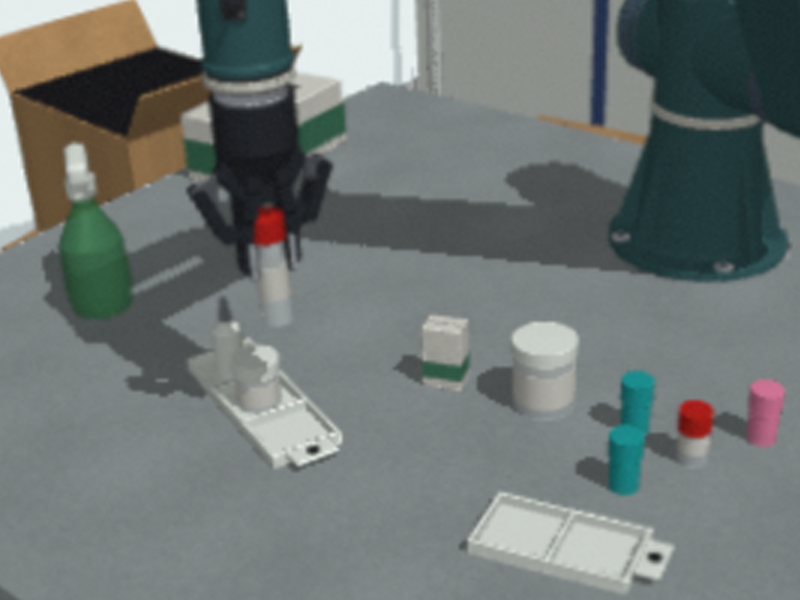

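Call:
servo_tool(steps=[{"delta_pos": [0,0,0.1],"twist": [0,0,0],"grip": 22},{"delta_pos": [0,0,0.19],"twist": [0,0,0],"grip": 22},{"delta_pos": [0,0,0.24],"twist": [0,0,0],"grip": 22},{"delta_pos": [0,0,0.26],"twist": [0,0,0],"grip": 22},{"delta_pos": [0,0,0.27],"twist": [0,0,0],"grip": 22},{"delta_pos": [0,0,0.27],"twist": [0,0,0],"grip": 22},{"delta_pos": [0,0,0.27],"twist": [0,0,0],"grip": 60},{"delta_pos": [0,0,0.27],"twist": [0,0,0],"grip": 60},{"delta_pos": [0,0,0.27],"twist": [0,0,0],"grip": 60}])

```text
time: 16.05
tool_pos: [0.6369, -0.1254, 0.0554]
ee_rot: [3.141, -0.0, 1.206]
wrist_force: [0.8, -0.1, 0.7]
finger_gap: 0.0596
gripper_force: 0.0
```

```bash
python3 go.py .6347,-.1237,.055,1.206 .6347,-.1237,.19,1.206 .461,-.061,.13,1.871;  python3 go.py .461,-.061,.13,1.871 .461,-.061,.03,1.871; python3 go.py .461,-.061,.03,1.871 .461,-.061,.13,1.871 .6277,.155,.13,1.802 .6277,.155,.036,1.802
```

```text
[0.0, 0.0, -0.27] tw -0.0
[-0.007, -0.369, -0.15] tw -0.212
[0.0, 0.0, 0.2] tw -0.0
[0.0, 0.0, -0.2] tw -0.0
[0.314, 0.446, -0.2] tw 0.022
[0.314, 0.446, -0.012] tw 0.022
```

Call:
servo_tool(steps=[{"delta_pos": [0,0,-0.1],"twist": [0,0,0],"grip": 60},{"delta_pos": [0,0,-0.2],"twist": [0,0,0],"grip": 65},{"delta_pos": [0,0,-0.27],"twist": [0,0,0],"grip": 65},{"delta_pos": [0,0,-0.27],"twist": [0,0,0],"grip": 65},{"delta_pos": [-0.007,-0.369,-0.15],"twist": [0,0,-0.212],"grip": 65},{"delta_pos": [-0.007,-0.369,-0.15],"twist": [0,0,-0.212],"grip": 65},{"delta_pos": [-0.007,-0.369,-0.15],"twist": [0,0,-0.212],"grip": 65},{"delta_pos": [-0.007,-0.369,-0.15],"twist": [0,0,-0.212],"grip": 65},{"delta_pos": [-0.007,-0.369,-0.15],"twist": [0,0,-0.212],"grip": 65},{"delta_pos": [-0.007,-0.369,-0.15],"twist": [0,0,-0.212],"grip": 65}])

```text
time: 17.3
tool_pos: [0.4645, -0.0633, 0.13]
ee_rot: [3.14, 0.001, 1.87]
wrist_force: [0.3, -0.2, 0.0]
finger_gap: 0.0647
gripper_force: 0.0
```

Run:
```python
from fit import *
print(env.sense()["tool_pos"],env.sense()["ee_rot"],env.sense()["finger_gap"])
s=cam("scene")
cv2.imwrite("pics/g6.png",overlay(s,[([cyl(.015,.004,.090)],[.6347,-.1237])])[250:750,350:950])
```

```text
[ 0.46445825 -0.06333625  0.13000912] [3.14019911e+00 8.40867383e-04 1.87028485e+00] 0.06466267087867274
```

View pics/g6.png

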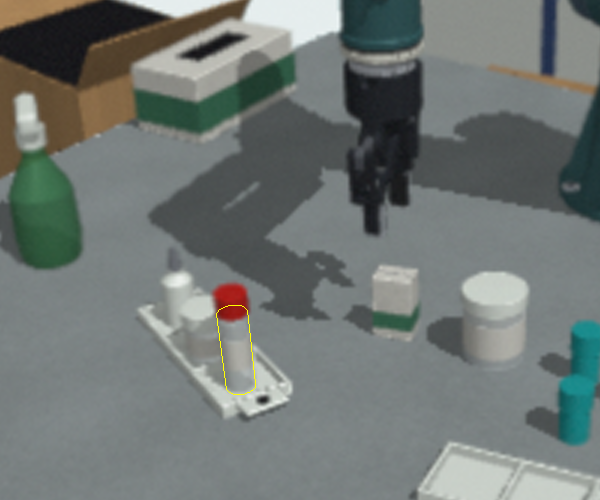

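Call:
servo_tool(steps=[{"delta_pos": [0.006,-0.006,0.05],"twist": [0,0,0],"grip": 65},{"delta_pos": [0.006,-0.006,0.13],"twist": [0,0,0],"grip": 65},{"delta_pos": [0.006,-0.006,0.2],"twist": [0,0,0],"grip": 65},{"delta_pos": [0.006,-0.006,0.2],"twist": [0,0,0],"grip": 65},{"delta_pos": [0.006,-0.006,0.2],"twist": [0,0,0],"grip": 24},{"delta_pos": [0.006,-0.006,0.2],"twist": [0,0,0],"grip": 24},{"delta_pos": [0.006,-0.006,0.2],"twist": [0,0,0],"grip": 24},{"delta_pos": [0.006,-0.006,0.2],"twist": [0,0,0],"grip": 24},{"delta_pos": [0.006,-0.006,0.2],"twist": [0,0,0],"grip": 24},{"delta_pos": [0.006,-0.006,0.2],"twist": [0,0,0],"grip": 24}])

```text
time: 18.6
tool_pos: [0.4607, -0.0613, 0.0312]
ee_rot: [3.139, 0.002, 1.872]
wrist_force: [0.2, -0.9, 8.0]
finger_gap: 0.0296
gripper_force: 30.4
```

Call:
servo_tool(steps=[{"delta_pos": [0,0,-0.1],"twist": [0,0,0],"grip": 24},{"delta_pos": [0,0,-0.2],"twist": [0,0,0],"grip": 24},{"delta_pos": [0.07,0.1,-0.2],"twist": [0,0,0.01],"grip": 24},{"delta_pos": [0.13,0.19,-0.2],"twist": [0,0,0.015],"grip": 24},{"delta_pos": [0.19,0.28,-0.2],"twist": [0,0,0.022],"grip": 24},{"delta_pos": [0.25,0.37,-0.2],"twist": [0,0,0.022],"grip": 24},{"delta_pos": [0.314,0.446,-0.2],"twist": [0,0,0.022],"grip": 24},{"delta_pos": [0.314,0.446,-0.2],"twist": [0,0,0.022],"grip": 24},{"delta_pos": [0.314,0.446,-0.2],"twist": [0,0,0.022],"grip": 24}])

```text
time: 19.73
tool_pos: [0.6246, 0.1551, 0.1298]
ee_rot: [-3.14, 0.0, 1.804]
wrist_force: [0.1, -0.4, -1.4]
finger_gap: 0.0295
gripper_force: 29.9
```

Run:
```python
from fit import *
print(env.sense()["tool_pos"],env.sense()["ee_rot"],env.sense()["finger_gap"])
s=cam("scene")
cv2.imwrite("pics/g7.png",overlay(s,[])[250:850,500:1200])
```

```text
[0.6245746  0.15511611 0.12978635] [-3.14042695e+00  1.76557212e-04  1.80405034e+00] 0.02951980094769801
```

View pics/g7.png

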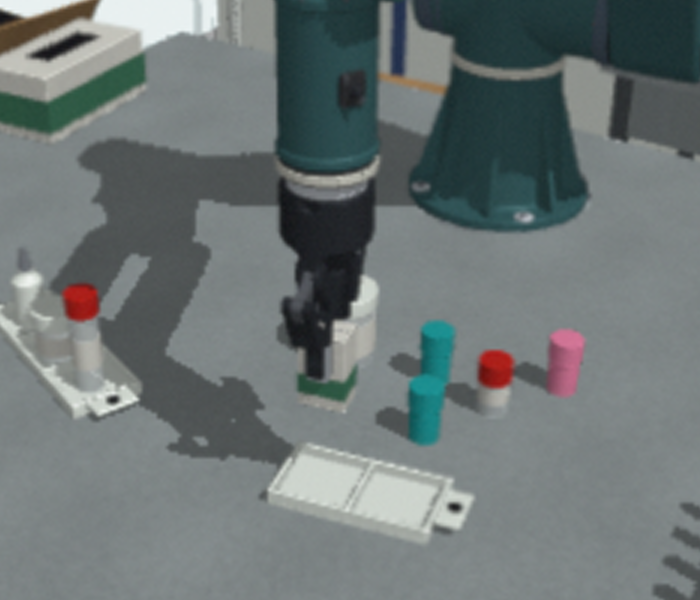

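Call:
servo_tool(steps=[{"delta_pos": [0,0.006,0.08],"twist": [0,0,0],"grip": 24},{"delta_pos": [0,0.006,0.14],"twist": [0,0,0],"grip": 24},{"delta_pos": [0,0.006,0.175],"twist": [0,0,0],"grip": 24},{"delta_pos": [0,0.006,0.188],"twist": [0,0,0],"grip": 24},{"delta_pos": [0,0.006,0.188],"twist": [0,0,0],"grip": 24},{"delta_pos": [0,0.006,0.188],"twist": [0,0,0],"grip": 24},{"delta_pos": [0,0.006,0.188],"twist": [0,0,0],"grip": 60},{"delta_pos": [0,0.006,0.188],"twist": [0,0,0],"grip": 60},{"delta_pos": [0,0.006,0.188],"twist": [0,0,0],"grip": 60}])

```text
time: 20.9
tool_pos: [0.6285, 0.1561, 0.0361]
ee_rot: [3.141, -0.0, 1.803]
wrist_force: [-0.3, -0.0, 0.0]
finger_gap: 0.06
gripper_force: 0.0
```

```bash
python3 go.py .6277,.155,.036,1.802 .6277,.155,.13,1.802 .4355,.2238,.13,1.90;  python3 go.py .4355,.2238,.027,1.90 .4355,.2238,.13,1.90 .6113,.225,.13,1.802
```

```text
[0.0, 0.0, -0.188] tw -0.0
[0.222, -0.343, -0.188] tw -0.031
[0.0, 0.0, -0.206] tw -0.0
[-0.111, 0.333, -0.206] tw 0.031
```

Call:
servo_tool(steps=[{"delta_pos": [0,0,-0.1],"twist": [0,0,0],"grip": 60},{"delta_pos": [0,0,-0.188],"twist": [0,0,0],"grip": 60},{"delta_pos": [0,0,-0.188],"twist": [0,0,0],"grip": 60},{"delta_pos": [0.222,-0.343,-0.188],"twist": [0,0,-0.031],"grip": 60},{"delta_pos": [0.222,-0.343,-0.188],"twist": [0,0,-0.031],"grip": 60},{"delta_pos": [0.222,-0.343,-0.188],"twist": [0,0,-0.031],"grip": 60},{"delta_pos": [0.222,-0.343,-0.188],"twist": [0,0,-0.031],"grip": 60},{"delta_pos": [0.222,-0.343,-0.188],"twist": [0,0,-0.031],"grip": 60},{"delta_pos": [0.222,-0.343,-0.188],"twist": [0,0,-0.031],"grip": 60}])

```text
time: 22.02
tool_pos: [0.4381, 0.2245, 0.1299]
ee_rot: [3.14, 0.0, 1.9]
wrist_force: [0.4, -0.3, 1.1]
finger_gap: 0.06
gripper_force: 0.0
```

Call:
servo_tool(steps=[{"delta_pos": [0,-0.004,0.08],"twist": [0,0,0],"grip": 60},{"delta_pos": [0,-0.004,0.15],"twist": [0,0,0],"grip": 60},{"delta_pos": [0,-0.004,0.206],"twist": [0,0,0],"grip": 60},{"delta_pos": [0,-0.004,0.206],"twist": [0,0,0],"grip": 60},{"delta_pos": [0,-0.004,0.206],"twist": [0,0,0],"grip": 26},{"delta_pos": [0,-0.004,0.206],"twist": [0,0,0],"grip": 26},{"delta_pos": [0,-0.004,0.206],"twist": [0,0,0],"grip": 26},{"delta_pos": [0,-0.004,0.206],"twist": [0,0,0],"grip": 26},{"delta_pos": [0,-0.004,0.206],"twist": [0,0,0],"grip": 26}])

```text
time: 23.15
tool_pos: [0.435, 0.2242, 0.0277]
ee_rot: [3.139, -0.0, 1.901]
wrist_force: [0.7, -0.3, 7.0]
finger_gap: 0.0329
gripper_force: 30.0
```

Call:
servo_tool(steps=[{"delta_pos": [0,0,-0.1],"twist": [0,0,0],"grip": 26},{"delta_pos": [0,0,-0.206],"twist": [0,0,0],"grip": 26},{"delta_pos": [-0.03,0.09,-0.206],"twist": [0,0,0.01],"grip": 26},{"delta_pos": [-0.06,0.18,-0.206],"twist": [0,0,0.02],"grip": 26},{"delta_pos": [-0.09,0.26,-0.206],"twist": [0,0,0.031],"grip": 26},{"delta_pos": [-0.111,0.333,-0.206],"twist": [0,0,0.031],"grip": 26},{"delta_pos": [-0.111,0.333,-0.206],"twist": [0,0,0.031],"grip": 26},{"delta_pos": [-0.111,0.333,-0.206],"twist": [0,0,0.031],"grip": 26}])

```text
time: 24.15
tool_pos: [0.6081, 0.2251, 0.1292]
ee_rot: [-3.139, -0.0, 1.803]
wrist_force: [0.1, 0.3, -0.4]
finger_gap: 0.0333
gripper_force: 30.4
```

Run:
```python
from fit import *
print(env.sense()["tool_pos"],env.sense()["ee_rot"],env.sense()["finger_gap"])
s=cam("scene")
cv2.imwrite("pics/g8.png",overlay(s,[([box(.03,.042,.004,.076)],[.6277,.155,.231])])[350:850,600:1200])
```

```text
[0.60808858 0.22512224 0.12920574] [-3.13917654e+00 -2.20197703e-04  1.80338899e+00] 0.033298916558551855
```

View pics/g8.png

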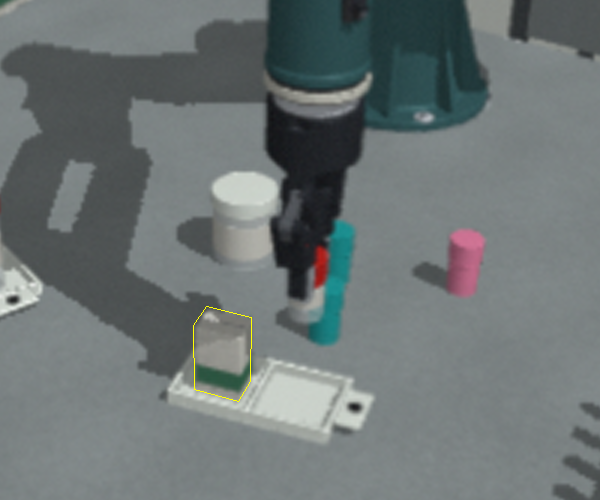

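The carton stands in its well and the short tube is held. Now I'll lower it.

Call:
servo_tool(steps=[{"delta_pos": [0,0.006,0.08],"twist": [0,0,0],"grip": 26},{"delta_pos": [0,0.006,0.15],"twist": [0,0,0],"grip": 26},{"delta_pos": [0,0.006,0.18],"twist": [0,0,0],"grip": 26},{"delta_pos": [0,0.006,0.193],"twist": [0,0,0],"grip": 26},{"delta_pos": [0,0.006,0.193],"twist": [0,0,0],"grip": 26},{"delta_pos": [0,0.006,0.193],"twist": [0,0,0],"grip": 26},{"delta_pos": [0,0.006,0.193],"twist": [0,0,0],"grip": 60},{"delta_pos": [0,0.006,0.193],"twist": [0,0,0],"grip": 60},{"delta_pos": [0,0.006,0.193],"twist": [0,0,0],"grip": 60}])

```text
time: 25.32
tool_pos: [0.6126, 0.226, 0.0336]
ee_rot: [3.141, -0.0, 1.803]
wrist_force: [0.6, -0.2, 0.3]
finger_gap: 0.06
gripper_force: 0.0
```

```bash
python3 go.py .611,.225,.033,1.803 .611,.225,.25,1.803 .42,.15,.35,1.803
```

```text
[0.0, 0.0, -0.434] tw -0.0
[-0.058, -0.406, -0.634] tw -0.0
```

Call:
servo_tool(steps=[{"delta_pos": [0,0,-0.1],"twist": [0,0,0],"grip": 60},{"delta_pos": [0,0,-0.22],"twist": [0,0,0],"grip": 60},{"delta_pos": [0,0,-0.33],"twist": [0,0,0],"grip": 60},{"delta_pos": [0,0,-0.434],"twist": [0,0,0],"grip": 60},{"delta_pos": [-0.058,-0.406,-0.6],"twist": [0,0,0],"grip": 60},{"delta_pos": [-0.058,-0.406,-0.6],"twist": [0,0,0],"grip": 60},{"delta_pos": [-0.058,-0.406,-0.6],"twist": [0,0,0],"grip": 60},{"delta_pos": [-0.058,-0.406,-0.6],"twist": [0,0,0],"grip": 60},{"delta_pos": [-0.058,-0.406,-0.6],"twist": [0,0,0],"grip": 60},{"delta_pos": [-0.058,-0.406,-0.6],"twist": [0,0,0],"grip": 60}])

```text
time: 26.58
tool_pos: [0.4222, 0.1511, 0.3334]
ee_rot: [3.141, -0.0, 1.803]
wrist_force: [0.4, -0.3, -0.6]
finger_gap: 0.06
gripper_force: 0.0
```

Run:
```python
from fit import *
t,s=cam("top"),cam("scene")
it=[([cyl(.017,.004,.058)],[.5833,-.2583]),([cyl(.025,.042,.060)],[.609,-.191]),([cyl(.017,.09,.114)],[.6347,-.1237]),([box(.03,.042,.004,.076)],[.6277,.155,.231]),([cyl(.017,.04,.064)],[.6113,.225])]
a=overlay(t,it)[390:690,450:1250]; b=overlay(s,it)[430:730,370:1170]
cv2.imwrite("pics/fin.png",np.vstack([a,b]))
for n,P,q,k in (("tall",[cyl(.017,.09,.114)],[.6347,-.1237],"red"),("short",[cyl(.017,.04,.064)],[.6113,.225],"red")):
    for c in (t,s): a,b=fit([c],P,q,k); print(n,a.round(4),round(b,2))
```

```text
tall [ 0.6362 -0.1255] 0.24
tall [ 0.6324 -0.1244] 0.17
short [0.6132 0.2564] 0.89
short [0.609  0.2252] 0.17
```

View pics/fin.png

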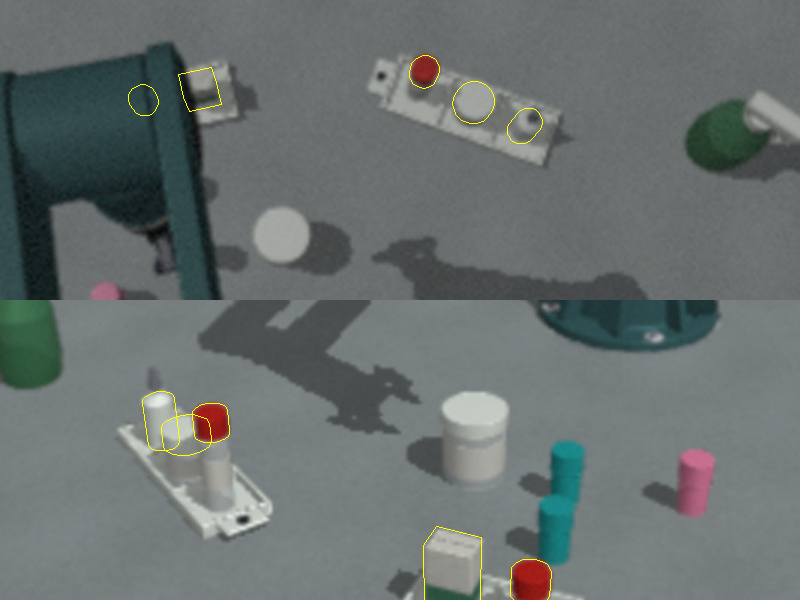

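All five things stand upright within a few mm of their well centres, and the large jar, spray bottle and tube block were not touched. I'm handing the job in.

```bash
python3 -c "
from workcell import env
print(env.close_job())"
```

```text
the job is handed in; nothing more can be done
None
```

I handed the job in at about 27 s on the robot's clock. All five things stand upright in their wells, by my camera measurements within a few mm of centre; the large jar, spray bottle and tube block were not touched, and no verdict came back.

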